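Draw the blind plug from a robot-arm joint housing with a quarter-turn puller

ROBOT

A 6-joint arm with a two-finger parallel gripper is mounted at the origin on the work surface. World frame = base frame: x ahead of the robot, y to its left, z up, the work surface at z = 0. Lengths are in m, angles in rad, forces in N, time in s.
With the tool pointing down it reaches from about 0.375 to 0.9 m from the base axis. Payload 3.1 kg.
Tool frame: the origin (TCP) lies at the very end of the fingers, on their centre line; the grasp point (between the pads) lies 19 mm behind it; z points along the fingers, y is the direction in which the jaws open and shut (so a half turn about z gives the same grasp; the last joint's range is limited). The gripper opens to 87 mm and grips with 3 to 60 N. Pads are 19 mm wide; open, the fingers measure 117 mm over their backs; the gripper's body (75 mm by 190 mm) begins 51 mm behind the grasp point.
Start: joints at [0.934, 0.527, 1.433, -0, 1.181, -0.178], TCP at [0.276, 0.561, 0.223] pointing down, gripper open.
Joint ranges: [-3.08, 3.08], [-0.75, 2.2], [0.22, 2.44], [-1.43, 4.57], [0, 2.65], [-2.85, 2.85]. Speed limits (rad/s): [2.79, 2.79, 3.14, 3.14, 3.14, 3.14].

INTERFACE

Orientations are given as a unit quaternion [x, y, z, w].
In Python, from rig import robot gives the robot as it stands.
- The arm moves only by the tool arm_command, never from a script. Its argument "targets" is a list of rows, each a list of 5 numbers: the shift along the tool's x, y, z in cm, then the turn about the tool's z in rad, then the finger opening in cm, from 0 to 8.7. In form: [[dx, dy, dz, spin, hand], ...]. A call has 1 to 5 rows; each row is the pose to reach, as a shift and turn from the pose commanded when the call began, along the tool's axes at that moment; what a row does not reach only later rows make up. A row lasts 1/8 s, in which the tool goes at most 62.5 mm and 10.7 degrees, less where a joint would pass 70% of its speed; a pose out of reach is approached as far as the arm can. A call with a gripper value outside its range is refused whole. The fingers move at their own pace and stop on an object; "newtons" is the grip in N (left out, the last holds). Time passes only in rows, so rows that repeat a pose let the fingers close. It gives the time, the measured TCP pose, the force and the opening at its end, in the units of the state.
- robot.get_obs(): the state, without advancing time (a new reading comes with each control period).
- robot.camera(name): name is "scene" or "top" or "wrist"; returns (picture, depth): 420x560x3 uint8, red, green, blue; 420x560 float32, m along the optical axis (not along the pixel's ray), 0 where there is no reading.
- robot.camera_model(name): a dict with "mtx" (3x3 intrinsics, pixels), "extrinsics" (4x4, takes a point from world to camera coordinates). Camera axes: x right, y up, looking along -z (the intrinsics and any distortion apply to the point x, -y, -z); pixel columns grow to the right and rows downward; lengths in m; the calibration is good to about 2 mm. A picture is of the moment at which its call begins: read the wrist's pose just before it. camera_model takes no time and is no camera call; for the wrist camera it gives the pose at the moment of the call.
- robot.hand_in(): hands the job in, once; it reports no verdict.
The state is a dict: "time": time; "q": joint angles; "joint_velocities": joint speeds; "joint_torque": joint torques, N m; "position": TCP position; "tool_rot": TCP orientation; "ft_force": force on the tool from outside, world axes, zero at the start; "moment": the same for the moment, N m; "grip_width": finger opening in m.
Only numpy, scipy, OpenCV 4.12 (cv2) and the standard library are available. Lean on these libraries where they do the work, as an engineer would, in place of code of your own. Each camera call takes 0.05 s, during which the arm holds its last target.

TASK

Take the blue-handled puller out of its stand, fit its cross-bar foot through the slot of the brass blind plug in the aluminium arm housing, and screw it in clockwise (seen from above) until it stops. Draw the plug straight up out of the housing by the puller, never touching the plug with the fingers or tipping it over, and set it down softly, upright, in the empty half of the orange tray with the puller still screwed in. Let go, and leave the bearings in the other half where they are.

Things in the scene. Friction and masses are not known exactly. Their poses are not given: they have to be found in the camera images.
- puller: Loose puller rod, 160 g, 86 mm tall, upright in the stand at first, its collar on the stand's top. Origin: centre of the foot's underside, z up the rod. Foot: steel cross-bar 26 mm along x, 7 mm along y, 6 mm high, same after half a turn. Rod 9 mm thick; dark collar, 34 mm across, z 18.5 to 24.5 mm.
- puller_grip (a point): Middle of the puller's blue handle block, 74 mm above the puller's origin. The block is 52 mm along the puller's x (parallel to the foot), 16 mm along y (grip it across this) and 24 mm high.
- lug (a point): Point at one end of the puller's foot: 13 mm along the puller's x from its axis, 3 mm above its underside.
- plug: Loose brass blind plug, 220 g, seated in the housing at first. Origin: centre of its underside, z up. Round body 44 mm across, z 0 to 18 mm; flange 60 mm along x, 48 mm along y, z 18 to 23 mm. A slot in its top leads to a hollow with its floor at z 4 mm, with a coarse two-start quarter-turn right-hand thread inside.
- slot (a point): Centre of the slot's mouth on the plug's top, 23 mm above the plug's origin. Slot 31 mm along the plug's x, 12 mm along y. With puller x along plug x (either way round) the foot goes in until the collar rests on the flange (puller origin at plug z 4.5 mm). Clockwise from above it turns to a stop at about 1.3 rad; 1.2 is well locked. The other way is blocked. Pulled up, it has about 2 mm of play.
- housing: Aluminium arm-link housing, fixed. Origin on the bench under the bore's axis, x along the link beam. Block 92 x 92 x 50 mm high, bore 26 mm deep from the top. Two dark rails along x, 6 mm high, 50 mm apart, stop the plug turning. Beam and boss (to 43 mm high) reach x = 223 mm. Seated plug: origin at z 32 mm. Sprung pads grip it: drawing it takes 5 to 15 N over some 18 mm.
- stand: Black puller stand, fixed: 75 x 65 mm, 35 mm high, on a grey foot 95 x 85 mm. Origin on the bench under its centre. Its pocket, 30 mm along x, 11 mm along y, 26 mm deep, holds the puller's foot (puller origin at z 16.5 mm, puller x along stand x). Stand and tray may swap sides.
- tray: Orange open tray, fixed, 250 mm along x, 140 mm along y, walls 26 mm high, 5 mm thick, a wall across its middle making two bays. Origin on the bench under its centre. The -x bay is empty, the +x bay holds two bearing rings.
- bay (a point): Centre of the floor of the tray's empty bay, which is 117 mm along x by 130 mm along y; the floor is 5 mm above the bench. Axes as the tray's.
- bearing0: Loose steel bearing ring, 48 mm across, 12 mm high, in the tray's other bay: leave alone. Origin at its underside.
- bearing1: A second such ring: leave alone. Origin at its underside.
Mind the look-alikes: they are no part of the job. There is more than one size of the puller; the one meant has the size given above.

How it is judged:
On the way, in this order (a step that is already met when the one before it is completed fails the run):
1. the puller is lifted clear of its stand (z of puller in the frame of stand above 0.045 m), for 0.1 s.
2. its foot is down through the slot of the plug, handle along the slot, with the plug still seated (x of puller in the frame of plug between -0.005 and 0.005 m and y of puller in the frame of plug between -0.005 and 0.005 m and z of puller in the frame of plug below 0.011 m and angle between the x axis of puller and the x axis of plug, either way round below 0.4 rad and z of plug in the frame of housing below 0.036 m), for 0.1 s.
3. the puller is turned clockwise beneath the thread (more than about 52 degrees), with the plug still seated (x of puller in the frame of plug between -0.005 and 0.005 m and y of puller in the frame of plug between -0.005 and 0.005 m and z of puller in the frame of plug below 0.011 m and angle between the x axis of puller and the x axis of plug, either way round above 0.9 rad and ((x of lug in the frame of plug above -0.002 m and y of lug in the frame of plug below -0.008 m) or (x of lug in the frame of plug below 0.002 m and y of lug in the frame of plug above 0.008 m)) and z of plug in the frame of housing below 0.036 m), for 0.1 s.
4. the plug hangs upright on the puller, clear above the housing's bore (z of puller in the frame of plug below 0.011 m and angle between the x axis of puller and the x axis of plug, either way round above 0.9 rad and ((x of lug in the frame of plug above -0.002 m and y of lug in the frame of plug below -0.008 m) or (x of lug in the frame of plug below 0.002 m and y of lug in the frame of plug above 0.008 m)) and z of plug in the frame of housing above 0.055 m and angle between plug's own z axis and vertical below 0.3 rad), for 0.1 s.
At the end, for the whole second after the job is handed in: The plug stands on the floor of the tray's empty bay (within 4 mm of the floor, tilted less than 0.1 rad), the puller still in it and locked (foot within 11 mm of the plug's underside, turned clockwise more than 0.9 rad from the slot, rod within 0.25 rad of upright), both at rest and released (x of plug in the frame of bay between -0.05 and 0.05 m and y of plug in the frame of bay between -0.055 and 0.055 m and z of plug in the frame of bay between -0.003 and 0.004 m and angle between plug's own z axis and vertical below 0.1 rad and angle between puller's own z axis and vertical below 0.25 rad and z of puller in the frame of plug below 0.011 m and angle between the x axis of puller and the x axis of plug, either way round above 0.9 rad and ((x of lug in the frame of plug above -0.002 m and y of lug in the frame of plug below -0.008 m) or (x of lug in the frame of plug below 0.002 m and y of lug in the frame of plug above 0.008 m)) and linear speed of each of plug, puller below 0.02 m/s and contact force between the fingers and puller below 0.1 N); the robot touches nothing.
It fails at once if the fingers touch the plug (over 1 N) (contact force between the fingers and plug above 1 N).
It fails at once if the puller is forced round anticlockwise inside the plug, past its stop (z of puller in the frame of plug below 0.011 m and horizontal distance between puller and plug below 0.01 m and ((x of lug in the frame of plug above 0.005 m and y of lug in the frame of plug above 0.007 m) or (x of lug in the frame of plug below -0.005 m and y of lug in the frame of plug below -0.007 m))).
It fails at once if the plug is tipped by more than 0.45 rad (angle between plug's own z axis and vertical above 0.45 rad).
It fails at once if the plug is dropped (it moves faster than 0.3 m/s while the fingers do not hold the puller) or slammed into the tray (over 120 N) (contact force between plug and tray above 120 N or (linear speed of plug above 0.3 m/s and contact force between the fingers and puller below 0.5 N)).
It fails at once if a bearing ring in the tray is moved by more than 30 mm (distance of any of bearing0, bearing1 from where it was at the start of the episode above 0.03 m).
It also fails if it takes over 48 s, if anything falls off the work surface, if the arm or the gripper's body presses on something with over 40 N, if the wrist force passes 120 N, or if a joint passes its speed limit or range.

## Working session

There is one attempt and no reset: what is moved stays moved. The work goes in short steps, Python scripts to look and compute and a tool call to move; the robot and the scene stay as the last step left them, time stands still between calls to the robot, and variables do not carry over. Pictures are saved under pics/ and viewed, and the job is handed in when it is done.

Besides the shell and the picture viewer there is one more tool, called after "Emit:" as a command line: name --pt "numbers of a row" for each row, then --argument value for the rest. arm_command: Moves the arm, as the interface text tells. Its arguments: {"type":"object","properties":{"targets":{"type":"array","items":{"type":"array","items":{"type":"number"}}},"newtons":{"type":"number"}},"required":["targets"]}

```bash
ls; mkdir -p pics
python3 - <<'E'
from rig import robot
import cv2,numpy as np
print(robot.get_obs())
for n in ["scene","top","wrist"]:
    m=robot.camera_model(n)
    im,d=robot.camera(n)
    np.savez(f"pics/{n}0.npz",im=im,d=d,mtx=m["mtx"],ext=m["extrinsics"])
    cv2.imwrite(f"pics/{n}0.png",im[:,:,::-1])
    print(n,{k:(np.round(v,4).tolist() if hasattr(v,'shape') else v) for k,v in m.items()})
E
```

```text
pics
{'time': 0.0, 'q': array([ 9.34510031e-01,  5.28466780e-01,  1.43390100e+00, -5.66013352e-06,
        1.18138852e+00, -1.78453174e-01]), 'joint_velocities': array([ 0.00109185,  0.00102524, -0.0001114 ,  0.00038126, -0.00025148,
        0.00043462]), 'joint_torque': array([ 1.13240232e-03, -4.40042388e+01, -1.76593745e+01,  6.33267383e-02,
        5.83575584e-02, -1.74207762e-04]), 'position': array([0.27576073, 0.56006046, 0.22157167]), 'tool_rot': array([ 2.26921300e-01,  9.73912498e-01, -9.94329396e-04, -4.26210450e-04]), 'ft_force': array([-0.50777227,  0.66588183, -0.37710908]), 'moment': array([ 0.00677579, -0.01021345, -0.01113965]), 'grip_width': 0.08692753016632977}
scene {'mtx': [[471.7462, 0.0, 267.5591], [0.0, 471.7462, 211.9725], [0.0, 0.0, 1.0]], 'extrinsics': [[0.4622, 0.8868, 0.0049, -0.2502], [-0.6677, 0.3443, 0.66, 0.3131], [0.5836, -0.3083, 0.7513, -1.4404], [0.0, 0.0, 0.0, 1.0]]}
top {'mtx': [[471.2097, 0.0, 277.8615], [0.0, 471.2097, 217.06], [0.0, 0.0, 1.0]], 'extrinsics': [[0.0227, -0.9994, 0.0272, -0.0445], [0.9865, 0.0268, 0.1616, -0.5673], [-0.1623, 0.0232, 0.9865, -1.0187], [0.0, 0.0, 0.0, 1.0]]}
wrist {'mtx': [[365.4588, 0.0, 277.3234], [0.0, 365.4588, 206.3465], [0.0, 0.0, 1.0]], 'extrinsics': [[0.4426, 0.8967, -0.0024, -0.623], [-0.8671, 0.4273, -0.2561, 0.0316], [-0.2287, 0.1154, 0.9666, -0.3909], [0.0, 0.0, 0.0, 1.0]]}
```

View pics/scene0.png

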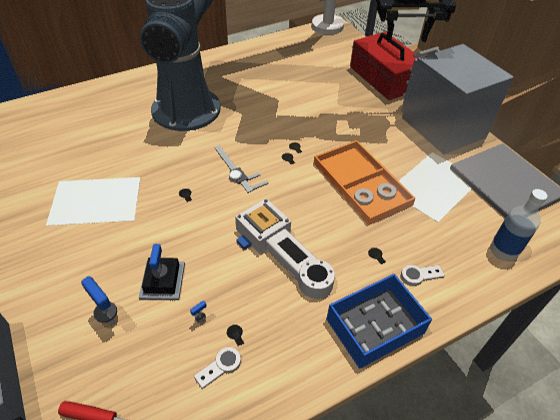

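View pics/top0.png

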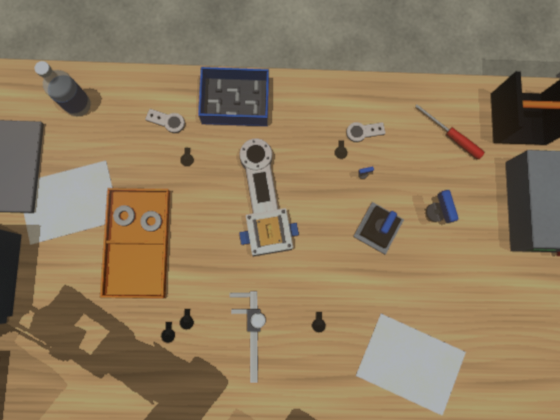

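View pics/wrist0.png

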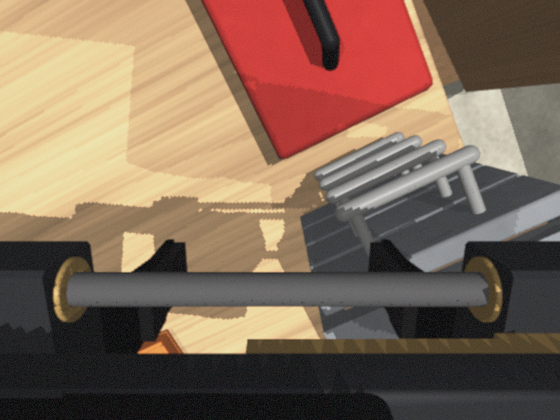

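The puller stands in the black stand (top image about 388,222). The plug is in the housing at (270,230), and the tray's empty bay is at (137,268). Next I measure them.

```bash
cat > h.py <<'E'
import numpy as np,cv2
def ray(u,v,K,E):
    E=np.asarray(E);R=E[:3,:3];t=E[:3,3]
    d=np.stack([(np.asarray(u,float)-K[0,2])/K[0,0],-(np.asarray(v,float)-K[1,2])/K[1,1],-np.ones(np.shape(u))],-1)
    return -R.T@t, d@R
def onplane(u,v,z,K,E):
    o,d=ray(u,v,K,E); s=(z-o[2])/d[...,2]
    return o+d*s[...,None]
def cloud(D,K,E):
    v,u=np.mgrid[:D.shape[0],:D.shape[1]]
    o,d=ray(u,v,K,E); return o+d*D[...,None]
def load(n):
    f=np.load(f"pics/{n}.npz"); return f['im'],f['d'],f['mtx'],f['ext']
def proj(P,K,E):
    p=np.asarray(P)@E[:3,:3].T+E[:3,3]
    return np.stack([K[0,2]+K[0,0]*p[...,0]/-p[...,2],K[1,2]-K[1,1]*p[...,1]/-p[...,2]],-1)
E
python3 - <<'E'
from h import *
for n in ["top0","scene0"]:
    im,d,K,E=load(n); C=cloud(d,K,E)
    hsv=cv2.cvtColor(im,cv2.COLOR_RGB2HSV)
    print(n,'table z',np.median(C[200:210,200:240,2]) )
    for nm,lo,hi in [("blue",(100,120,60),(130,255,255)),("orange",(8,170,90),(16,255,255)),("brass",(17,110,100),(26,255,255))]:
        m=cv2.inRange(hsv,lo,hi)
        N,L,S,ce=cv2.connectedComponentsWithStats(m)
        for i in range(1,N):
            if S[i,4]>60:
                q=C[(L==i)&(d>0)]
                r=cv2.minAreaRect(np.argwhere(L==i)[:,::-1].astype(np.float32))
                print(nm,S[i].tolist(),np.round(np.median(q,0),3),'zmax',np.round(np.percentile(q[:,2],[5,50,95]),3),np.round(r[2],1),np.round(r[1],1))
E
```

```text
top0 table z 0.0009889861138914213
blue [199, 68, 69, 50, 367] [0.852 0.081 0.061] zmax [0.052 0.061 0.063] 2.0 [67.7 48. ]
blue [442, 191, 15, 30, 232] [ 0.593 -0.395  0.117] zmax [0.114 0.117 0.12 ] 72.9 [30.4  7.6]
blue [382, 212, 14, 21, 139] [ 0.555 -0.267  0.103] zmax [0.101 0.103 0.107] 26.6 [ 6.3 21.9]
orange [523, 100, 37, 9, 264] [ 0.836 -0.626  0.098] zmax [0.029 0.098 0.101] 2.2 [36.2  7.1]
orange [101, 189, 68, 109, 4371] [0.504 0.292 0.007] zmax [0.003 0.007 0.027] 2.9 [ 62.7 109.5]
brass [0, 68, 43, 23, 577] [0.899 0.607 0.001] zmax [-0.003  0.001  0.004] 6.3 [44.1 19.9]
brass [65, 70, 50, 11, 215] [0.916 0.446 0.001] zmax [-0.003  0.001  0.004] 0.0 [49. 10.]
brass [107, 72, 91, 15, 516] [0.918 0.283 0.001] zmax [-0.002  0.001  0.004] 6.1 [90.4 11.4]
brass [273, 78, 259, 172, 11678] [ 0.708 -0.374  0.001] zmax [-0.002  0.001  0.005] 2.7 [260.2 164.3]
brass [522, 83, 30, 10, 150] [ 0.923 -0.665  0.001] zmax [-0.002  0.001  0.005] 90.0 [ 9. 29.]
brass [36, 86, 346, 64, 4575] [0.788 0.228 0.001] zmax [-0.002  0.001  0.005] 1.9 [345.9  56.8]
brass [270, 103, 75, 11, 319] [
[... 2929 characters left out ...]
9] zmax [0.031 0.059 0.087] 26.6 [26.4 27.7]
blue [237, 235, 14, 14, 106] [ 0.551 -0.067  0.015] zmax [0.007 0.015 0.017] 45.0 [12.7  9.2]
blue [149, 244, 12, 26, 223] [ 0.564 -0.269  0.102] zmax [0.086 0.102 0.106] 9.5 [ 9.7 25.8]
blue [327, 274, 105, 94, 3089] [0.866 0.078 0.039] zmax [0.009 0.039 0.062] 61.6 [70.1 92. ]
blue [82, 277, 29, 33, 431] [ 0.605 -0.395  0.116] zmax [0.094 0.116 0.119] 54.2 [36.5 12.7]
blue [190, 301, 16, 14, 108] [ 0.686 -0.23   0.055] zmax [0.045 0.055 0.059] 54.0 [ 6.5 17. ]
orange [314, 141, 77, 64, 2011] [0.448 0.287 0.008] zmax [0.004 0.008 0.027] 46.8 [64.4 48.9]
brass [248, 205, 31, 26, 388] [ 0.538 -0.009  0.056] zmax [0.052 0.056 0.059] 45.0 [26.2 18.4]
```

Run:
```python
from h import *
im=load("top0")[0][:,:,::-1]
a=cv2.resize(im[180:280,210:310],(0,0),fx=4,fy=4,interpolation=cv2.INTER_CUBIC)
b=cv2.resize(im[180:280,340:440],(0,0),fx=4,fy=4,interpolation=cv2.INTER_CUBIC)
cv2.imwrite("pics/crop0.png",np.hstack([a,b]))
im=load("scene0")[0][:,:,::-1]
cv2.imwrite("pics/crop1.png",cv2.resize(im[180:340,70:270],(0,0),fx=3.7,fy=3.7,interpolation=cv2.INTER_CUBIC))
```

```text
(no output)
```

View pics/crop0.png

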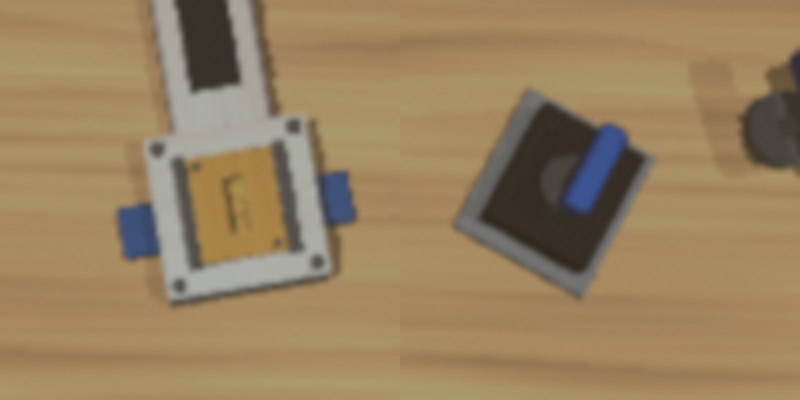

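View pics/crop1.png

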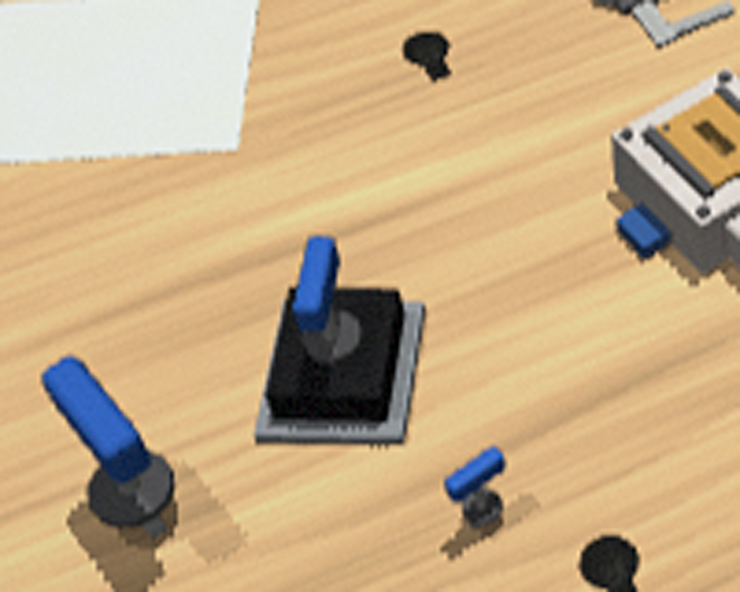

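```bash
cat >> h.py <<'E'
def rect(P):
    c,s,a=cv2.minAreaRect((P[:,:2]*1000).astype(np.float32))
    b=cv2.boxPoints((c,s,a)); e=[b[1]-b[0],b[2]-b[1]]; e=max(e,key=np.linalg.norm)
    return np.round(c,1),np.round(sorted(s),1),np.round(np.degrees(np.arctan2(e[1],e[0]))%180,2)
def comp(m,box,k=1):
    mm=np.zeros_like(m);x0,y0,x1,y1=box;mm[y0:y1,x0:x1]=m[y0:y1,x0:x1]
    N,L,S,ce=cv2.connectedComponentsWithStats(mm); i=1+np.argmax(S[1:,4]); return L==i
E
python3 - <<'E'
from h import *
B=dict(top0=[(370,200,405,245),(250,210,295,255),(95,180,180,305),(340,190,420,265)],scene0=[(140,235,170,275),(240,195,300,240),(305,135,420,225),(130,240,200,305)])
for n in B:
    im,d,K,E=load(n); hsv=cv2.cvtColor(im,cv2.COLOR_RGB2HSV); C=cloud(d,K,E)
    def go(nm,mask,z):
        v,u=np.nonzero(mask); print(n,nm,z,rect(onplane(u,v,z,K,E)),mask.sum())
    blue=comp(cv2.inRange(hsv,(100,100,50),(130,255,255)),B[n][0])
    go("handle",blue&(abs(C[...,2]-.1025)<.006),.1025)
    br=comp(cv2.inRange(hsv,(15,100,60),(28,255,255)),B[n][1])
    go("flange",br&(abs(C[...,2]-.055)<.006),.055)
    v,u=np.nonzero(blue);print(hsv[blue].mean(0))
    x0,y0,x1,y1=B[n][2]; mb=np.zeros(d.shape,bool);mb[y0:y1,x0:x1]=1
    orr=comp(cv2.inRange(hsv,(5,140,50),(16,255,255)),B[n][2]); cnt=orr
    go("trayrim",orr&(C[...,2]>.020),.026)
    x0,y0,x1,y1=B[n][3]; mb=np.zeros(d.shape,bool);mb[y0:y1,x0:x1]=1
    go("standtop",mb&(abs(C[...,2]-.035)<.004),.035)
m=load("wrist0"); E=m[3]; print('wristcam pos',-E[:3,:3].T@E[:3,3])
im=load("top0")[0][:,:,::-1]
print(cv2.cvtColor(load("top0")[0],cv2.COLOR_RGB2HSV)[222:240,262:276,0])
print(load("top0")[1][222:240,262:276].round(4))
E
```

```text
top0 handle 0.1025 (array([ 555. , -267.1]), array([14.9, 48.9]), np.float32(151.43)) 151
top0 flange 0.055 (array([535.5, -10.7]), array([49.4, 58.8]), np.float32(11.19)) 490
[112.31578947 140.80263158 130.70394737]
top0 trayrim 0.026 (array([506. , 292.9]), array([141.5, 248.1]), np.float32(0.67)) 947
top0 standtop 0.035 (array([ 554.9, -267.1]), array([65.8, 76.2]), np.float32(151.24)) 636
scene0 handle 0.1025 (array([ 560.4, -267.8]), array([16.8, 52.5]), np.float32(151.14)) 165
scene0 flange 0.055 (array([0., 0.]), array([0., 0.]), np.float32(0.0)) 0
[109.19650655 189.15283843 143.55895197]
scene0 trayrim 0.026 (array([507.9, 286.9]), array([153.7, 256.3]), np.float32(179.87)) 783
scene0 standtop 0.035 (array([ 557.3, -268. ]), array([66.6, 79.2]), np.float32(152.51)) 663
wristcam pos [0.21373127 0.59032199 0.38449404]
[[18 18 18 18 18 18 18 18 18 19 18 18 18 18]
 [18 18 18 18 18 18 18 18 19 19 18 18 18 18]
 [18 18 18 18 18 18 18 20 20 19 18 18 18 18]
 [18 18 18 18 18 18 19 21 21 20 19 18 18 18]
 [18 18 18 18 18 19 21 22 23 20 19 18 18 18]
 [18 18 18 18 18 19 21 23 24 21 19 18 1
[... 1701 characters left out ...]
7 1.0473 1.0489 1.0707 1.0658 1.0685 1.0713 1.0681
  1.0482 1.0482 1.0496 1.0501]
 [1.048  1.0495 1.0475 1.0503 1.0487 1.066  1.0677 1.0684 1.0704 1.0663
  1.0491 1.0497 1.0529 1.0499]
 [1.0489 1.0475 1.0464 1.0518 1.0468 1.0672 1.0719 1.0737 1.0665 1.0677
  1.051  1.0491 1.0497 1.0453]
 [1.0478 1.0467 1.0482 1.0466 1.0459 1.0654 1.0685 1.0682 1.0686 1.0679
  1.0511 1.0503 1.0502 1.0492]
 [1.0461 1.0476 1.0503 1.048  1.0482 1.0684 1.0672 1.0664 1.0684 1.0676
  1.0705 1.0464 1.0488 1.0465]
 [1.0515 1.0484 1.0471 1.0452 1.0468 1.065  1.0651 1.0513 1.0482 1.0462
  1.0472 1.0499 1.048  1.0461]
 [1.0467 1.0475 1.0472 1.0441 1.0462 1.0468 1.0452 1.0455 1.0469 1.0465
  0.     1.0477 1.0453 1.0476]]
```

```bash
cat > go.py <<'E'
import sys,numpy as np
from rig import robot
from scipy.spatial.transform import Rotation as R
# usage: go.py x y z(mm TCP) yaw_of_tool_y(deg)
def delta(x,y,z,a):
    o=robot.get_obs(); r=R.from_quat(o["tool_rot"])
    d=r.inv().apply(np.array([x,y,z])-o["position"]*1000)
    yv=r.apply([0,1,0]); cur=np.degrees(np.arctan2(yv[1],yv[0]))
    sp=-((a-cur+180)%360-180)
    zv=r.apply([0,0,1])
    print("t",o["time"],"pos",(o["position"]*1000).round(1),"yaw",cur.round(2),"z",zv.round(4),"q6",o["q"][5].round(3),"F",o["ft_force"].round(1),"w",o["grip_width"].round(4))
    print("delta cm",(d/10).round(2),"spin",np.radians(sp).round(3))
if __name__=="__main__": delta(*map(float,sys.argv[1:5]))
E
python3 go.py 555 -267 190 61.4
```

```text
Traceback (most recent call last):
  File "go.py", line 13, in <module>
    if __name__=="__main__": delta(*map(float,sys.argv[1:5]))
                             ~~~~~^^^^^^^^^^^^^^^^^^^^^^^^^^^
  File "go.py", line 11, in delta
    print("t",o["time"],"pos",(o["position"]*1000).round(1),"yaw",cur.round(2),"z",zv.round(4),"q6",o["q"][5].round(3),"F",o["ft_force"].round(1),"w",o["grip_width"].round(4))
                                                                                                                                                      ^^^^^^^^^^^^^^^^^^^^^
AttributeError: 'float' object has no attribute 'round'
```

```bash
sed -i 's/o\["grip_width"\].round(4)/round(o["grip_width"],4)/' go.py; python3 go.py 555 -267 190 61.4
```

```text
t 0.15 pos [275.9 560.2 221.8] yaw 63.77 z [-0.001  -0.0013 -1.    ] q6 -0.178 F [-0.5 -0.1 -0.2] w 0.087
delta cm [-61.6  -61.86   3.26] spin 0.041
```

Emit:
arm_command --pt "-61.6 -61.86 3.26 0.04 5" --pt "-61.6 -61.86 3.26 0.04 5" --pt "-61.6 -61.86 3.26 0.04 5" --pt "-61.6 -61.86 3.26 0.04 5" --pt "-61.6 -61.86 3.26 0.04 5"

```text
time: 0.78
position: [0.3765, 0.263, 0.2109]
tool_rot: [0.246, 0.969, 0.0, 0.0]
ft_force: [0.5, 0.2, 0.7]
grip_width: 0.0517
```

```bash
python3 go.py 555 -267 190 61.4
```

```text
t 0.775 pos [376.5 263.  210.9] yaw 61.51 z [ 6.e-04  1.e-04 -1.e+00] q6 -0.708 F [0.5 0.2 0.7] w 0.0517
delta cm [-40.97 -38.07   2.09] spin 0.002
```

Emit:
arm_command --pt "-41 -38.1 2.1 0 5" --pt "-41 -38.1 2.1 0 5" --pt "-41 -38.1 2.1 0 5" --pt "-41 -38.1 2.1 0 5" --pt "-41 -38.1 2.1 0 5"

```text
time: 1.4
position: [0.4759, -0.0333, 0.1991]
tool_rot: [0.247, 0.969, 0.0, 0.0]
ft_force: [0.5, 0.3, -0.2]
grip_width: 0.0501
```

```bash
python3 go.py 555 -267 190 61.4
```

```text
t 1.4 pos [475.9 -33.3 199.1] yaw 61.45 z [ 3.e-04  2.e-04 -1.e+00] q6 -1.378 F [ 0.5  0.3 -0.2] w 0.0501
delta cm [-18.11 -16.75   0.91] spin 0.001
```

```bash
cat > snap.py <<'E'
import sys
from h import *
from rig import robot
n,k=sys.argv[1],sys.argv[2]
m=robot.camera_model(n); o=robot.get_obs(); im,d=robot.camera(n)
np.savez(f"pics/{k}.npz",im=im,d=d,mtx=m["mtx"],ext=m["extrinsics"],q=o["position"])
cv2.imwrite(f"pics/{k}.png",im[:,:,::-1])
print(o["time"],o["position"], proj(o["position"],m["mtx"],m["extrinsics"]))
E
python3 snap.py wrist w1
```

```text
1.4 [ 0.47592674 -0.03332884  0.19911876] [278.8584635 258.5495545]
```

View pics/w1.png

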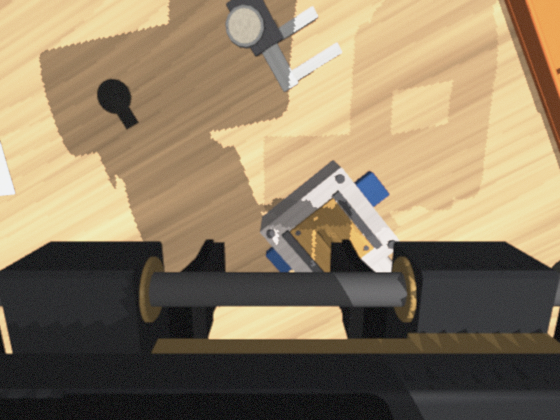

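The wrist picture shows the plug at about (330,230), partly hidden by the gripper, which covers everything below row 240. I'll view each object from about 70 mm to the side along the tool's x.

```bash
python3 go.py 625 -305 200 61.4
```

```text
t 1.45 pos [480.6 -41.1 199.4] yaw 61.25 z [ 0.0063 -0.0068 -1.    ] q6 -1.38 F [ 3.3 -4.3 -0.1] w 0.0498
delta cm [-25.36 -16.19   0.2 ] spin -0.003
```

Emit:
arm_command --pt "-24.5 -15.4 0 0 5" --pt "-24.5 -15.4 0 0 5" --pt "-24.5 -15.4 0 0 5" --pt "-24.5 -15.4 0 0 5" --pt "-24.5 -15.4 0 0 5"

```text
time: 2.08
position: [0.6184, -0.2863, 0.1987]
tool_rot: [0.247, 0.969, -0.0, 0.0]
ft_force: [-0.2, -0.2, -0.2]
grip_width: 0.05
```

Emit:
arm_command --pt "0 0 0 0 5" --pt "0 0 0 0 5" --pt "0 0 0 0 5"

```text
time: 2.45
position: [0.6166, -0.2819, 0.199]
tool_rot: [0.246, 0.969, 0.0, -0.001]
ft_force: [-0.2, 0.1, 0.5]
grip_width: 0.0502
```

```bash
python3 snap.py wrist w2;  python3 go.py 555 -267 190 61.4
```

```text
2.45 [ 0.61663128 -0.28186627  0.19904855] [278.85547281 258.54735667]
t 2.5 pos [ 616.8 -282.   199.3] yaw 61.55 z [-7.e-04  6.e-04 -1.e+00] q6 -1.668 F [0.7 0.2 0.6] w 0.0501
delta cm [ 6.15 -1.63  0.94] spin 0.003
```

View pics/w2.png

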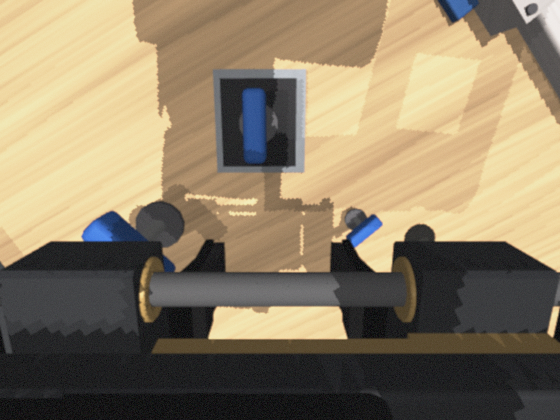

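The puller handle shows at (254,126), squarely upright in the stand.

Run:
```python
from h import *
im,d,K,E=load("w2"); hsv=cv2.cvtColor(im,cv2.COLOR_RGB2HSV); C=cloud(d,K,E)
m=comp(cv2.inRange(hsv,(100,100,50),(130,255,255)),(215,65,310,175))
print(np.percentile(C[m][:,2],[5,50,95]))
for dz in (.006,.02):
    v,u=np.nonzero(m&(abs(C[...,2]-.1025)<dz)); print(rect(onplane(u,v,.1025,K,E)), len(u))
mb=np.zeros(d.shape,bool);mb[65:180,205:315]=1
v,u=np.nonzero(mb&(abs(C[...,2]-.035)<.004)&(hsv[...,2]<70)); P=onplane(u,v,.035,K,E);print(rect(P))
```

```text
[0.09916108 0.10265622 0.10408483]
(array([ 557.7, -269.4]), array([15.7, 50.9]), np.float32(151.02)) 1693
(array([ 557.9, -269.1]), array([16.1, 50.9]), np.float32(151.66)) 1710
(array([ 557.9, -270.2]), array([63.7, 74.2]), np.float32(151.62))
```

```bash
python3 go.py 556.7 -268.5 71.5 61.5
```

```text
t 2.5 pos [ 616.8 -282.   199.3] yaw 61.55 z [-7.e-04  6.e-04 -1.e+00] q6 -1.668 F [0.7 0.2 0.6] w 0.0501
delta cm [ 5.91 -1.68 12.78] spin 0.001
```

Emit:
arm_command --pt "3 -0.9 3.5 0 5" --pt "5.9 -1.7 6.5 0 5" --pt "5.9 -1.7 7.5 0 5" --pt "5.9 -1.7 7.5 0 5" --pt "5.9 -1.7 7.5 0 5"

```text
time: 3.12
position: [0.5594, -0.2713, 0.1256]
tool_rot: [0.246, 0.969, -0.001, 0.002]
ft_force: [0.3, -0.7, 0.8]
grip_width: 0.05
```

```bash
python3 go.py 556.7 -268.5 71.5 61.5
```

```text
t 3.125 pos [ 559.4 -271.3  125.6] yaw 61.51 z [ 0.0035 -0.0024 -1.    ] q6 -1.705 F [ 0.3 -0.7  0.8] w 0.05
delta cm [0.39 0.12 5.41] spin 0.0
```

Emit:
arm_command --pt "0.2 0.1 2.5 0 5" --pt "0.2 0.1 5.2 0 5" --pt "0.2 0.1 5.2 0 5" --pt "0.2 0.1 5.2 0 5"

```text
time: 3.62
position: [0.5574, -0.2692, 0.0735]
tool_rot: [0.246, 0.969, -0.001, 0.001]
ft_force: [-0.5, -0.8, -0.1]
grip_width: 0.0502
```

```bash
python3 go.py 556.7 -268.5 71.5 61.5
```

```text
t 3.625 pos [ 557.4 -269.2   73.5] yaw 61.49 z [ 0.0024 -0.0017 -1.    ] q6 -1.704 F [-0.5 -0.8 -0.1] w 0.0502
delta cm [0.1  0.03 0.2 ] spin -0.0
```

Emit:
arm_command --pt "0.1 0 0.2 0 5" --pt "0.1 0 0.2 0 0.5" --pt "0.1 0 0.2 0 0.5" --pt "0.1 0 0.2 0 0.5" --pt "0.1 0 0.2 0 0.5" --newtons 55

```text
time: 4.25
position: [0.5552, -0.268, 0.0702]
tool_rot: [0.246, 0.969, -0.0, 0.0]
ft_force: [0.5, -0.3, 0.5]
grip_width: 0.018
```

Emit:
arm_command --pt "0 0 0 0 0.5" --pt "0 0 0 0 0.5"

```text
time: 4.5
position: [0.5552, -0.268, 0.0702]
tool_rot: [0.246, 0.969, 0.0, 0.0]
ft_force: [0.3, -0.0, 0.3]
grip_width: 0.0157
```

```bash
python3 snap.py wrist w3; python3 go.py 556.7 -268.5 71.5 61.5
```

```text
4.5 [ 0.55520657 -0.26796034  0.07016365] [278.93706691 258.57018398]
t 4.55 pos [ 555.2 -268.    70.1] yaw 61.48 z [-0.e+00  1.e-04 -1.e+00] q6 -1.704 F [0.6 0.6 1.2] w 0.0158
delta cm [-0.16  0.03 -0.14] spin -0.0
```

View pics/w3.png

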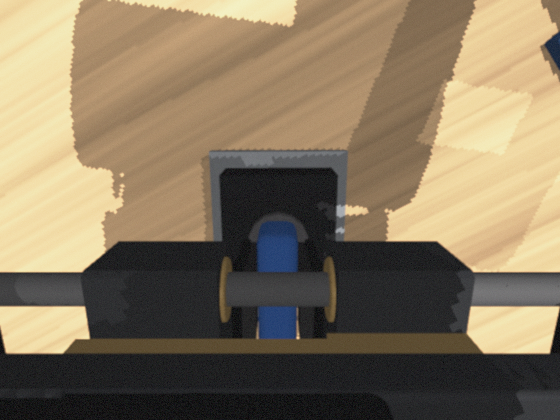

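Gripped at 15.8 mm opening. The handle's near end shows at (278,222). I'll use it to measure the puller's offset in the tool frame.

```bash
cat > offs.py <<'E'
import sys
from h import *
im,d,K,E=load(sys.argv[1]); tcp=np.load(f"pics/{sys.argv[1]}.npz")["q"]; yaw=np.radians(float(sys.argv[2])); topz=float(sys.argv[3])
hsv=cv2.cvtColor(im,cv2.COLOR_RGB2HSV); C=cloud(d,K,E)
m=comp(cv2.inRange(hsv,(100,100,40),(130,255,255)),(245,200,315,272))
print("z",np.percentile(C[m][:,2],[5,50,95]).round(4))
v,u=np.nonzero(m); P=onplane(u,v,topz,K,E)-tcp
ty=np.array([np.cos(yaw),np.sin(yaw)]); tx=np.array([-ty[1],ty[0]])
X=P[:,:2]@tx*1000;Y=P[:,:2]@ty*1000
print("x max pct",np.percentile(X,[95,98,100]).round(2),"y",np.percentile(Y,[0,2,50,98,100]).round(2))
for r in range(218,232,2): 
    s=v==r
    if s.any(): print(r,X[s].mean().round(1),Y[s].min().round(1),Y[s].max().round(1),(C[r,u[s],2].mean()).round(4),hsv[r,u[s],2].mean().round(0))
E
python3 offs.py w3 61.5 0.1025
```

```text
z [0.0865 0.1021 0.1038]
x max pct [27.63 28.41 28.81] y [-8.96 -8.47 -0.86  6.49  7.21]
222 28.4 -5.3 4.0 0.0849 85.0
224 27.6 -6.5 5.1 0.0872 85.0
226 26.8 -6.8 5.5 0.0899 86.0
228 26.1 -7.2 5.5 0.0922 88.0
230 25.3 -7.6 5.9 0.0945 88.0
```

```bash
cat > offs2.py <<'E'
import sys
from h import *
k=sys.argv[1]; im,d,K,E=load(k); tcp=np.load(f"pics/{k}.npz")["q"]; yaw=np.radians(float(sys.argv[2]))
hsv=cv2.cvtColor(im,cv2.COLOR_RGB2HSV); C=cloud(d,K,E)
m=comp(cv2.inRange(hsv,(100,100,40),(130,255,255)),(245,200,315,272))
ty=np.array([np.cos(yaw),np.sin(yaw)]); tx=np.array([-ty[1],ty[0]])
P=C-tcp; X=P[...,:2]@tx*1000; Y=P[...,:2]@ty*1000
for r in range(220,272,3):
    s=np.nonzero(m[r])[0]
    if len(s): print(r,len(s),"x",np.median(X[r,s]).round(2),"y",Y[r,s].min().round(1),Y[r,s].max().round(1),"z rel tcp",(np.median(P[r,s,2])*1000).round(1),"V",np.median(hsv[r,s,2]))
E
python3 offs2.py w3 61.5
```

```text
223 31 x 22.91 y -9.2 5.5 z rel tcp 16.1 V 85.0
226 34 x 22.88 y -7.6 6.4 z rel tcp 20.1 V 87.0
229 36 x 22.78 y -8.0 6.7 z rel tcp 23.7 V 88.0
232 38 x 22.78 y -8.4 7.1 z rel tcp 27.4 V 89.0
235 39 x 22.4 y -8.7 6.8 z rel tcp 29.8 V 98.0
238 39 x 21.68 y -8.5 6.6 z rel tcp 31.2 V 111.0
241 41 x 20.71 y -8.7 7.0 z rel tcp 31.9 V 113.0
244 42 x 19.68 y -10.7 6.8 z rel tcp 32.4 V 114.0
247 43 x 18.65 y -10.4 8.6 z rel tcp 32.8 V 115.0
250 42 x 17.39 y -10.2 6.9 z rel tcp 32.7 V 115.0
253 42 x 16.26 y -10.0 6.9 z rel tcp 32.9 V 115.0
256 41 x 15.02 y -8.7 6.9 z rel tcp 32.9 V 117.0
259 42 x 13.76 y -9.7 6.9 z rel tcp 32.9 V 115.0
262 41 x 12.45 y -8.8 7.0 z rel tcp 32.7 V 116.0
265 41 x 11.21 y -8.7 7.0 z rel tcp 32.7 V 115.0
268 41 x 10.09 y -8.9 7.0 z rel tcp 33.0 V 115.0
271 40 x 8.81 y -9.0 6.6 z rel tcp 32.9 V 104.0
```

Emit:
arm_command --pt "0 0 -1.5 0 0.5" --pt "0 0 -4 0 0.5" --pt "0 0 -7.5 0 0.5" --pt "0 0 -11 0 0.5" --pt "0 0 -12.5 0 0.5"

```text
time: 5.18
position: [0.5561, -0.2687, 0.1981]
tool_rot: [0.246, 0.969, -0.001, 0.002]
ft_force: [-0.4, 0.5, -0.8]
grip_width: 0.0155
```

```bash
python3 go.py 596 1 200 101.2
```

```text
t 5.175 pos [ 556.1 -268.7  198.1] yaw 61.48 z [ 0.0037 -0.0028 -1.    ] q6 -1.704 F [-0.4  0.5 -0.8] w 0.0155
delta cm [ 9.37 25.6  -0.25] spin -0.693
```

Emit:
arm_command --pt "1.8 5 0 -0.17 0.5" --pt "3.7 10 0 -0.34 0.5" --pt "5.6 15.5 0 -0.5 0.5" --pt "7.5 20.5 0 -0.65 0.5" --pt "9.4 25.6 0 -0.69 0.5"

```text
time: 5.8
position: [0.5943, 0.0036, 0.1947]
tool_rot: [-0.097, 0.995, 0.0, -0.001]
ft_force: [1.1, -0.9, -1.4]
grip_width: 0.0156
```

Emit:
arm_command --pt "0 0 0 0 0.5" --pt "0 0 0 0 0.5" --pt "0 0 0 0 0.5" --pt "0 0 0 0 0.5"

```text
time: 6.3
position: [0.5947, 0.0004, 0.1951]
tool_rot: [-0.095, 0.995, -0.0, -0.0]
ft_force: [-0.7, 0.2, -1.0]
grip_width: 0.0158
```

```bash
python3 snap.py wrist w4;  python3 go.py 596 1 200 101.2
```

```text
6.3 [5.94746792e-01 4.13170248e-04 1.95092756e-01] [279.6991911  259.81549725]
t 6.35 pos [5.948e+02 5.000e-01 1.951e+02] yaw 100.89 z [-1.e-04 -1.e-04 -1.e+00] q6 -1.948 F [ 0.2  0.2 -0.9] w 0.016
delta cm [-0.13  0.02 -0.49] spin -0.005
```

View pics/w4.png

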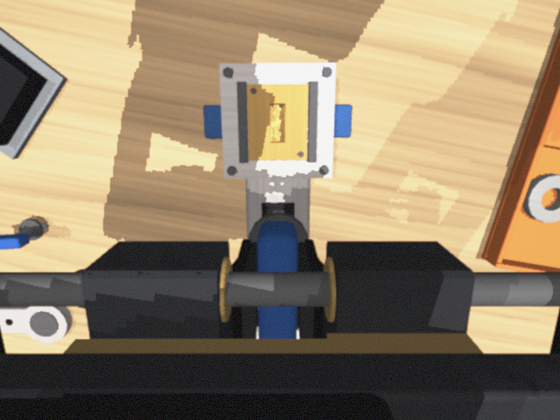

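The plug's slot shows at (278,122), with the handle along it. I'll measure the slot in the tool frame against the handle's offset.

```bash
python3 offs2.py w4 100.89 | sed -n 1,8p
cat > slot.py <<'E'
import sys
from h import *
k=sys.argv[1]; im,d,K,E=load(k); tcp=np.load(f"pics/{k}.npz")["q"]; yaw=np.radians(float(sys.argv[2]))
hsv=cv2.cvtColor(im,cv2.COLOR_RGB2HSV); C=cloud(d,K,E)
x0,y0,x1,y1=map(int,sys.argv[3:7])
box=np.zeros(d.shape,bool);box[y0:y1,x0:x1]=1
ty=np.array([np.cos(yaw),np.sin(yaw)]); tx=np.array([-ty[1],ty[0]]); T=np.array([tx,ty]).T
def rep(nm,m,z):
    v,u=np.nonzero(m); P=(onplane(u,v,z,K,E)-tcp)[:,:2]@T; print(nm,len(u),rect(P))
z=C[...,2]
fl=comp((cv2.inRange(hsv,(14,100,60),(32,255,255))*box).astype(np.uint8),(x0,y0,x1,y1))
print("flange z",np.median(z[fl]))
rep("flange",fl&(abs(z-.055)<.007),.055)
# slot: low depth inside flange hull
h=cv2.convexHull(np.argwhere(fl)[:,::-1].astype(np.int32)); hm=np.zeros(d.shape,np.uint8); cv2.fillConvexPoly(hm,h,1)
hm=cv2.erode(hm,np.ones((7,7)))>0
low=comp((hm&(z<.049)&(d>0)).astype(np.uint8),(x0,y0,x1,y1)); rep("slot(depth)",low,.055)
v,u=np.nonzero(low); print(u.min(),u.max(),v.min(),v.max(),u.mean(),v.mean(), z[low].mean())
rep("block",box&(abs(z-.050)<.009),.050)
E
python3 slot.py w4 100.89 195 55 360 185
```

```text
223 30 x 23.56 y -7.3 5.2 z rel tcp 16.2 V 84.0
226 34 x 23.47 y -8.0 6.0 z rel tcp 20.0 V 84.5
229 36 x 23.46 y -8.4 6.3 z rel tcp 23.8 V 86.0
232 37 x 23.54 y -8.7 6.1 z rel tcp 27.8 V 87.0
235 39 x 23.04 y -9.0 6.5 z rel tcp 29.9 V 96.0
238 39 x 22.42 y -8.7 6.2 z rel tcp 31.5 V 107.0
241 41 x 21.38 y -9.1 6.5 z rel tcp 32.0 V 111.0
244 43 x 20.2 y -11.1 8.5 z rel tcp 32.1 V 114.0
flange z 0.05555871940269591
flange 3822 (array([59.2, -1.1]), array([48.3, 58.3]), np.float32(0.04))
slot(depth) 534 (array([59.3, -1.4]), array([11.2, 29.2]), np.float32(179.77))
270 284 104 141 277.4082397003745 122.32022471910112 0.036673219727778816
block 12391 (array([56.6, -1.1]), array([92.2, 97.4]), np.float32(179.77))
```

Emit:
arm_command --pt "3 0 2 0 0.5" --pt "6.1 0 4.5 0 0.5" --pt "6.1 0 7.2 0 0.5" --pt "6.1 0 7.2 0 0.5" --pt "6.1 0 7.2 0 0.5"

```text
time: 6.98
position: [0.5362, -0.0104, 0.124]
tool_rot: [-0.096, 0.995, -0.0, 0.001]
ft_force: [-0.0, -0.1, -0.9]
grip_width: 0.0154
```

Emit:
arm_command --pt "0 0 0 0 0.5" --pt "0 0 0 0 0.5"

```text
time: 7.22
position: [0.5357, -0.0099, 0.124]
tool_rot: [-0.096, 0.995, -0.0, 0.001]
ft_force: [-0.1, 0.4, -1.3]
grip_width: 0.016
```

```bash
python3 snap.py scene s5; python3 snap.py wrist w5;  python3 snap.py top t5; python3 go.py 535.5 -11.5 121 100.9;python3 offs2.py w5 100.89 | sed -n 1,8p
python3 - <<'E'
from h import *
im,d,K,E=load("s5"); print(-E[:3,:3].T@E[:3,3])
a=cv2.resize(im[150:270,200:350,::-1],(0,0),fx=5,fy=5,interpolation=cv2.INTER_CUBIC); cv2.imwrite("pics/s5c.png",a)
im,d,K,E=load("t5")
a=cv2.resize(im[180:280,200:340,::-1],(0,0),fx=5,fy=5,interpolation=cv2.INTER_CUBIC); cv2.imwrite("pics/t5c.png",a)
E
```

```text
7.225 [ 0.53570985 -0.00991472  0.1240165 ] [262.62320474 196.4956655 ]
7.275 [ 0.53551196 -0.00986434  0.12386203] [279.64783783 259.81244555]
7.325 [ 0.5353217  -0.00983662  0.12370779] [268.68490707 226.41312035]
t 7.375 pos [535.2  -9.8 123.6] yaw 101.03 z [ 7.e-04 -2.e-04 -1.e+00] q6 -1.99 F [-0.2 -0.7 -1.5] w 0.0159
delta cm [ 0.   -0.17  0.26] spin 0.002
223 30 x 23.6 y -9.6 4.7 z rel tcp 16.2 V 85.0
226 34 x 23.5 y -8.0 5.9 z rel tcp 20.0 V 86.0
229 36 x 23.49 y -8.4 6.3 z rel tcp 23.8 V 87.0
232 37 x 23.49 y -8.7 6.1 z rel tcp 27.4 V 88.0
235 39 x 23.05 y -9.1 6.4 z rel tcp 29.8 V 97.0
238 39 x 22.5 y -8.7 6.2 z rel tcp 31.6 V 109.0
241 41 x 21.37 y -9.1 6.5 z rel tcp 31.8 V 111.0
244 42 x 20.42 y -11.1 6.5 z rel tcp 32.6 V 113.0
[ 1.16530698 -0.33006632  0.87672228]
```

View pics/s5c.png

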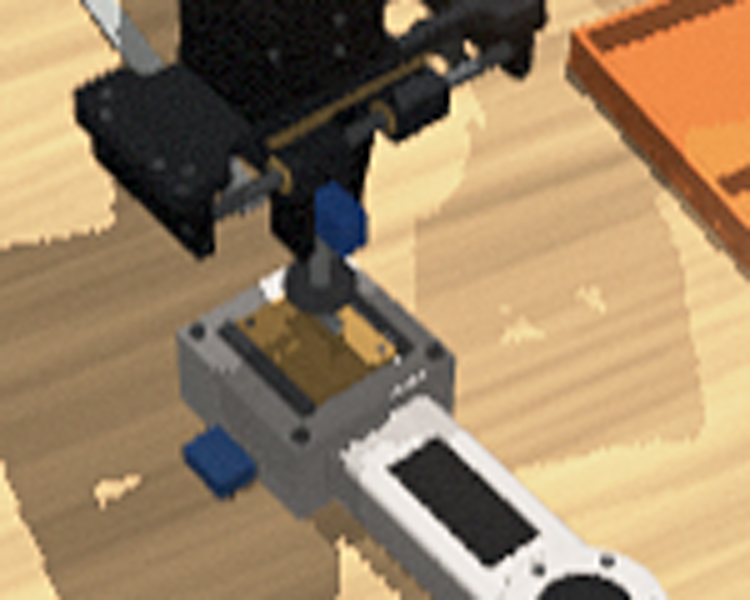

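View pics/w5.png

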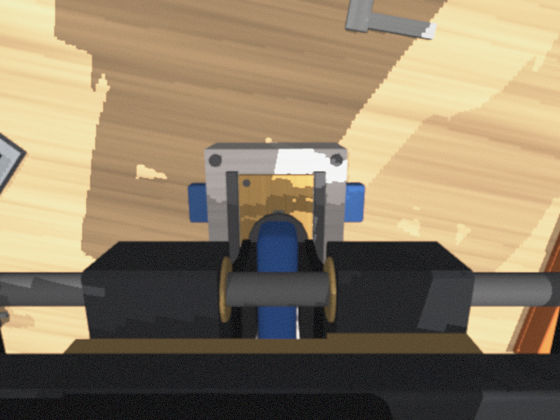

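View pics/t5c.png

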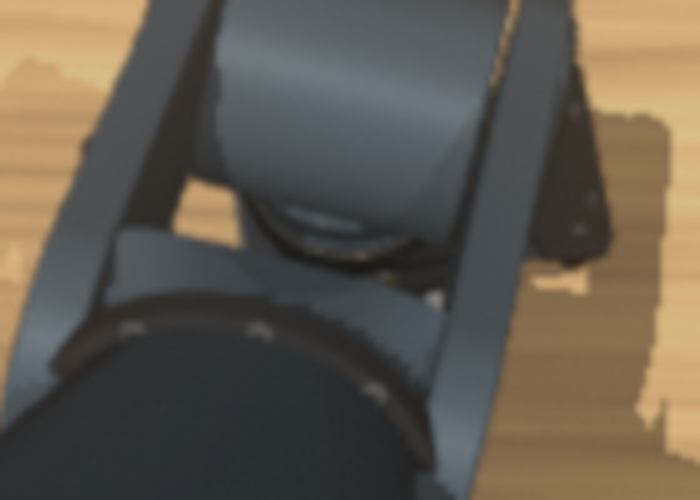

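Run:
```python
from h import *
im0,d0,K,E=load("scene0"); C0=cloud(d0,K,E); hsv=cv2.cvtColor(im0,cv2.COLOR_RGB2HSV)
fl=comp(cv2.inRange(hsv,(14,80,40),(30,255,255))*( (abs(C0[...,2]-.055)<.008).astype(np.uint8)),(243,198,290,236))
v,u=np.nonzero(fl);print("flange",len(u),rect(onplane(u,v,.055,K,E)))
h=cv2.convexHull(np.argwhere(fl)[:,::-1].astype(np.int32)); hm=np.zeros(d0.shape,np.uint8); cv2.fillConvexPoly(hm,h,1); hm=cv2.erode(hm,np.ones((5,5)))>0
low=hm&(C0[...,2]<.049); v,u=np.nonzero(low);P=onplane(u,v,.055,K,E); print("slot",len(u),P.mean(0).round(4),u.mean(),v.mean(),rect(P))
im,d,K,E=load("s5"); C=cloud(d,K,E); hs=cv2.cvtColor(im,cv2.COLOR_RGB2HSV)
for r in range(196,216):
    print(r,[f"{int(C[r,c,2]*1000)}/{hs[r,c,2]}" for c in range(254,276)])
```

```text
flange 404 (array([536.4,  -8.6]), array([48.2, 62.3]), np.float32(10.61))
slot 36 [ 0.5358 -0.0107  0.055 ] 262.4166666666667 217.22222222222223 (array([535.8, -10.8]), array([ 8.8, 26.6]), np.float32(14.21))
196 ['124/67', '130/13', '134/0', '137/8', '136/11', '140/7', '144/10', '139/17', '138/21', '138/73', '140/84', '143/81', '151/82', '147/85', '149/94', '149/93', '149/91', '147/87', '143/85', '3/132', '0/245', '3/237']
197 ['0/127', '4/62', '129/9', '133/10', '138/14', '136/18', '139/18', '138/16', '134/18', '127/64', '136/80', '139/79', '144/82', '149/83', '148/93', '144/88', '143/86', '142/84', '141/81', '0/124', '-2/238', '2/229']
198 ['3/148', '1/126', '5/63', '129/7', '131/18', '136/0', '136/20', '139/21', '131/21', '124/68', '876/82', '135/80', '141/81', '143/86', '143/89', '145/90', '141/86', '141/83', '137/87', '3/148', '4/229', '-1/224']
199 ['3/148', '2/154', '0/131', '0/69', '127/7', '129/8', '134/17', '133/4', '126/15', '120/68', '120/85', '117/73', '137/72', '138/82', '141/92', '140/88', '136/83', '140/94', '-2/125', '1/210', '-2/227', '-2/231']
200 ['0/153', '4/15
[... 2661 characters left out ...]
9', '57/183', '54/105', '58/60', '55/46', '57/43', '56/59']
213 ['57/137', '56/136', '54/135', '56/113', '54/116', '55/91', '49/93', '53/82', '53/81', '72/76', '77/72', '77/78', '79/77', '78/110', '75/178', '56/207', '56/213', '57/186', '55/136', '58/57', '58/43', '58/43']
214 ['55/135', '56/138', '56/137', '50/93', '52/89', '46/91', '44/97', '43/95', '51/88', '57/87', '72/80', '76/83', '77/90', '75/81', '74/120', '55/202', '53/208', '57/214', '55/195', '55/137', '56/59', '58/46']
215 ['60/135', '54/139', '55/140', '58/121', '42/96', '43/97', '44/98', '41/96', '39/91', '49/86', '56/90', '72/81', '79/89', '73/100', '56/139', '56/204', '59/202', '58/205', '58/209', '59/199', '58/136', '54/46']
```

Run:
```python
from h import *
im,d,K,E=load("s5"); C=cloud(d,K,E); hs=cv2.cvtColor(im,cv2.COLOR_RGB2HSV); z=C[...,2]
m=comp(((z>.088)&(z<.100)&(hs[...,2]<110)).astype(np.uint8),(250,198,278,216))
v,u=np.nonzero(m); print(len(u),u.min(),u.max(),v.min(),v.max())
for zz in (.0945,.0915,.0885):
    P=onplane(u,v,zz,K,E)[:,:2]*1000; c,r=cv2.minEnclosingCircle(P.astype(np.float32)); print(zz,np.round(c,1),r)
# silhouette: project ideal collar at candidate centres, compare bbox extents in u and v
a=np.linspace(0,2*np.pi,200)
for cx,cy in [(535.5,-9.9),(537,-9.9),(538.5,-9.9),(535.5,-12)]:
    Q=np.concatenate([np.stack([cx/1e3+.017*np.cos(a),cy/1e3+.017*np.sin(a),0*a+h],-1) for h in(.0945,.0885)])
    p=proj(Q,K,E); print(cx,cy,p.min(0).round(1),p.max(0).round(1))
```

```text
125 257 271 200 212
0.0945 [537.9  -8.1] 18.57452964782715
0.0915 [535.5  -6.8] 18.645788192749023
0.0885 [533.1  -5.6] 18.717004776000977
535.5 -9.9 [255.  199.9] [270.2 213. ]
537 -9.9 [255.3 200.3] [270.5 213.4]
538.5 -9.9 [255.6 200.8] [270.9 213.9]
535.5 -12 [254.2 200.2] [269.4 213.3]
```

Emit:
arm_command --pt "0.03 -0.15 0 0 0.5" --pt "0.03 -0.15 0.5 0 0.5" --pt "0.03 -0.15 0.9 0 0.5" --pt "0.03 -0.15 0.9 0 0.5"

```text
time: 7.88
position: [0.5345, -0.0113, 0.1136]
tool_rot: [-0.096, 0.995, 0.0, -0.001]
ft_force: [-0.3, 0.0, -1.8]
grip_width: 0.0157
```

```bash
python3 go.py 535.2 -11.3 91 101
```

```text
t 7.875 pos [534.5 -11.3 113.6] yaw 101.01 z [-1.3e-03  3.0e-04 -1.0e+00] q6 -1.993 F [-0.3  0.  -1.8] w 0.0157
delta cm [-0.07 -0.02  2.26] spin 0.0
```

Emit:
arm_command --pt "-0.05 0 0.4 0 0.5" --pt "-0.05 0 0.8 0 0.5" --pt "-0.05 0 1.1 0 0.5" --pt "-0.05 0 1.1 0 0.5"

```text
time: 8.38
position: [0.5352, -0.0112, 0.1028]
tool_rot: [-0.096, 0.995, 0.0, -0.0]
ft_force: [-0.7, 0.3, -1.1]
grip_width: 0.0152
```

The foot is 6 mm below the plug's top with no force, so it is in the slot. I continue down.

Emit:
arm_command --pt "0 0 0.4 0 0.5" --pt "0 0 0.8 0 0.5" --pt "0 0 1.1 0 0.5" --pt "0 0 1.1 0 0.5"

```text
time: 8.88
position: [0.5352, -0.0112, 0.0918]
tool_rot: [-0.096, 0.995, 0.0, -0.0]
ft_force: [-0.0, -0.5, -2.1]
grip_width: 0.0156
```

```bash
python3 go.py 535.2 -11.3 91 101; python3 snap.py wrist w6
```

```text
t 8.875 pos [535.2 -11.2  91.8] yaw 101.01 z [-7.e-04  1.e-04 -1.e+00] q6 -1.993 F [-0.  -0.5 -2.1] w 0.0156
delta cm [ 0.   -0.01  0.08] spin 0.0
8.875 [ 0.5351902  -0.0112382   0.09184378] [279.6280973  259.80475147]
```

View pics/w6.png

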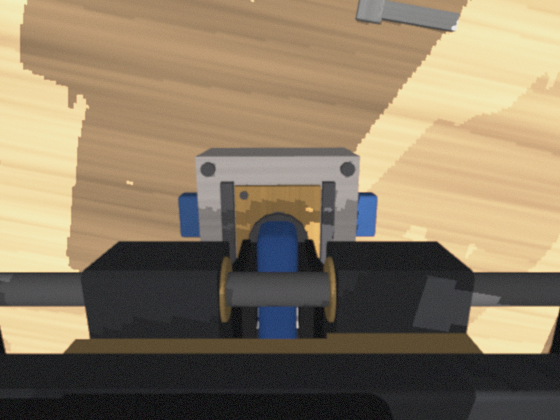

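Emit:
arm_command --pt "0 0 0.1 0 0.5" --pt "0 0 0.2 0 0.5" --pt "0 0 0.2 0 0.5"

```text
time: 9.3
position: [0.5354, -0.0113, 0.0902]
tool_rot: [-0.096, 0.995, -0.0, 0.0]
ft_force: [0.0, 0.9, -1.8]
grip_width: 0.0157
```

Emit:
arm_command --pt "0 0.02 0 0.15 0.5" --pt "-0.01 0.03 0 0.3 0.5" --pt "-0.01 0.04 0 0.45 0.5" --pt "-0.02 0.05 0 0.6 0.5"

```text
time: 9.8
position: [0.5355, -0.0108, 0.0902]
tool_rot: [0.205, 0.979, -0.0, -0.0]
ft_force: [-0.5, 0.3, -0.9]
grip_width: 0.0155
```

```bash
python3 go.py 535.2 -11.3 90 29;python3 -c "
from rig import robot;print(robot.get_obs()['moment'])"
```

```text
t 9.8 pos [535.5 -10.8  90.2] yaw 66.35 z [-0. -0. -1.] q6 -1.387 F [-0.5  0.3 -0.9] w 0.0155
delta cm [ 0.   -0.06  0.02] spin 0.652
[0.00529562 0.01617248 0.01682646]
```

Emit:
arm_command --pt "-0.01 0.01 0 0.15 0.5" --pt "-0.02 0.02 0 0.3 0.5" --pt "-0.03 0.02 0 0.45 0.5" --pt "-0.04 0.02 0 0.6 0.5" --pt "-0.04 0.02 0 0.66 0.5"

```text
time: 10.42
position: [0.536, -0.0106, 0.0902]
tool_rot: [0.51, 0.86, 0.0, 0.0]
ft_force: [-0.3, 0.2, -1.1]
grip_width: 0.0155
```

```bash
python3 go.py 535.2 -11.3 90 29;python3 -c "
from rig import robot;print(robot.get_obs()['moment'])"
```

```text
t 10.425 pos [536.  -10.6  90.2] yaw 28.67 z [ 2.e-04  1.e-04 -1.e+00] q6 -0.729 F [-0.3  0.2 -1.1] w 0.0155
delta cm [-0.02 -0.11  0.02] spin -0.006
[ 0.01710999  0.02846633 -0.00176279]
```

Emit:
arm_command --pt "0 0 0 0.03 0.5" --pt "0 0 0 0.06 0.5" --pt "0 0 0 0.06 0.5"

```text
time: 10.8
position: [0.5359, -0.0106, 0.0902]
tool_rot: [0.534, 0.845, -0.0, -0.0]
ft_force: [-1.0, 1.3, -0.8]
grip_width: 0.0156
```

```bash
python3 go.py 535.2 -11.3 90 29;python3 -c "
from rig import robot;print(robot.get_obs()['moment'])"; python3 snap.py wrist w7; python3 offs2.py w7 25.2|head -5; python3 slot.py w7 25.2 160 120 420 250 | grep -v slot
```

```text
t 10.8 pos [535.9 -10.6  90.2] yaw 25.39 z [-2.e-04  1.e-04 -1.e+00] q6 -0.672 F [-1.   1.3 -0.8] w 0.0156
delta cm [-0.03 -0.09  0.02] spin -0.063
[0.04190231 0.07332388 0.00143507]
10.8 [ 0.53585079 -0.01064798  0.09017266] [277.56405162 258.02751356]
223 29 x 22.63 y -5.8 6.1 z rel tcp 16.1 V 104.0
226 33 x 22.58 y -7.1 6.4 z rel tcp 20.0 V 110.0
229 36 x 22.57 y -7.4 7.2 z rel tcp 23.9 V 112.0
232 37 x 22.56 y -7.8 7.0 z rel tcp 27.5 V 116.0
235 39 x 22.24 y -8.1 7.4 z rel tcp 30.1 V 145.0
flange z 0.05568745943360601
flange 3624 (array([3.3, 1.5]), array([38.8, 59.5]), np.float32(104.18))
254 255 222 223 254.33333333333334 222.33333333333334 0.03618937021352985
block 13053 (array([ 9. , 21.2]), array([ 63.3, 127.5]), np.float32(104.03))
```

View pics/w7.png

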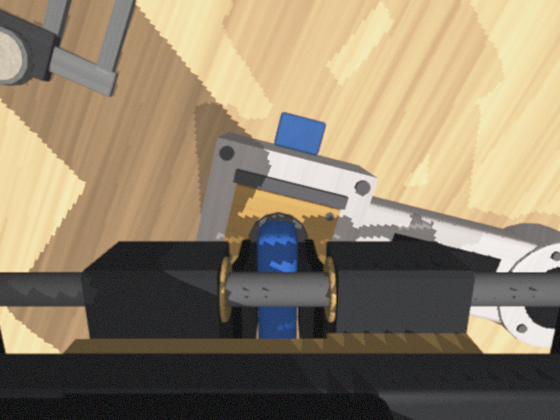

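Emit:
arm_command --pt "0 0 0 0.03 0.5" --pt "0 0 0 0.06 0.5" --pt "0 0 0 0.06 0.5"

```text
time: 11.22
position: [0.5358, -0.0107, 0.0902]
tool_rot: [0.56, 0.829, -0.0, -0.0]
ft_force: [-0.5, 1.3, -1.5]
grip_width: 0.0156
```

```bash
python3 go.py 535.2 -11.3 90 29;python3 -c "
from rig import robot;print(robot.get_obs()['moment'])"
```

```text
t 11.225 pos [535.8 -10.7  90.2] yaw 21.93 z [-3.e-04  0.e+00 -1.e+00] q6 -0.611 F [-0.5  1.3 -1.5] w 0.0156
delta cm [-0.03 -0.08  0.02] spin -0.123
[0.06598594 0.10475698 0.02895607]
```

Emit:
arm_command --pt "0 0 -0.2 0 0.5" --pt "0 0 -0.4 0 0.5" --pt "0 0 -0.6 0 0.5" --pt "0 0 -0.8 0 0.5" --newtons 60

```text
time: 11.72
position: [0.5354, -0.0106, 0.0982]
tool_rot: [0.56, 0.829, -0.0, -0.001]
ft_force: [-1.1, -0.1, -8.5]
grip_width: 0.0151
```

```bash
python3 go.py 535.2 -11.3 90 22;python3 snap.py wrist w8; python3 offs2.py w8 21.9|head -5
```

```text
t 11.725 pos [535.4 -10.6  98.2] yaw 21.94 z [-1.5e-03  4.0e-04 -1.0e+00] q6 -0.612 F [-1.1 -0.1 -8.5] w 0.0151
delta cm [-0.06 -0.05  0.82] spin -0.001
11.725 [ 0.53543662 -0.01060429  0.09824447] [277.41860527 258.07262198]
223 29 x 22.63 y -5.8 6.3 z rel tcp 16.1 V 105.0
226 34 x 22.58 y -6.9 7.0 z rel tcp 20.0 V 108.5
229 37 x 22.6 y -10.2 7.4 z rel tcp 24.0 V 112.0
232 37 x 22.62 y -7.6 7.2 z rel tcp 27.7 V 117.0
235 39 x 22.1 y -7.9 7.6 z rel tcp 29.8 V 143.0
```

View pics/w8.png

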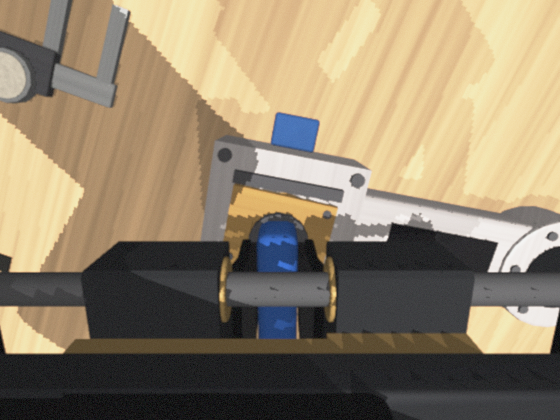

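Drawing takes 8.5 N, and the handle hasn't slipped in the grip. I keep pulling straight up.

Emit:
arm_command --pt "0 0 -0.3 0 0.5" --pt "0 0 -0.6 0 0.5" --pt "0 0 -0.9 0 0.5" --pt "0 0 -1.2 0 0.5" --pt "0 0 -1.5 0 0.5"

```text
time: 12.4
position: [0.5362, -0.0108, 0.1137]
tool_rot: [0.56, 0.829, 0.0, 0.0]
ft_force: [-0.2, -0.9, -4.4]
grip_width: 0.0153
```

Emit:
arm_command --pt "0 0 -0.4 0 0.5" --pt "0 0 -0.9 0 0.5" --pt "0 0 -1.5 0 0.5" --pt "0 0 -2.2 0 0.5" --pt "0 0 -3 0 0.5"

```text
time: 13.02
position: [0.5359, -0.0107, 0.1437]
tool_rot: [0.56, 0.829, -0.0, -0.0]
ft_force: [-0.6, 0.3, -3.8]
grip_width: 0.0152
```

```bash
python3 snap.py wrist w9; python3 snap.py scene s9; python3 go.py 444.5 292 145 22;python3 offs2.py w9 21.9|head -5
python3 - <<'E'
from h import *
im,d,K,E=load("s9")
a=cv2.resize(im[130:270,200:350,::-1],(0,0),fx=4,fy=4,interpolation=cv2.INTER_CUBIC); cv2.imwrite("pics/s9c.png",a)
E
```

```text
13.025 [ 0.53590514 -0.01072038  0.14366728] [277.39532762 258.0298522 ]
13.075 [ 0.53664147 -0.01081443  0.14470632] [262.4204784  190.33405246]
t 13.125 pos [536.8 -10.9 144.3] yaw 21.95 z [ 2.4e-03 -5.0e-04 -1.0e+00] q6 -0.612 F [ 0.3  0.3 -3.9] w 0.0156
delta cm [31.54  2.76 -0.11] spin -0.001
223 29 x 22.62 y -5.7 6.3 z rel tcp 16.0 V 104.0
226 34 x 22.57 y -6.9 7.1 z rel tcp 20.0 V 107.0
229 36 x 22.63 y -7.3 7.4 z rel tcp 24.0 V 111.5
232 38 x 22.61 y -7.6 7.8 z rel tcp 27.7 V 114.5
235 39 x 22.14 y -7.9 7.5 z rel tcp 29.8 V 143.0
```

View pics/s9c.png

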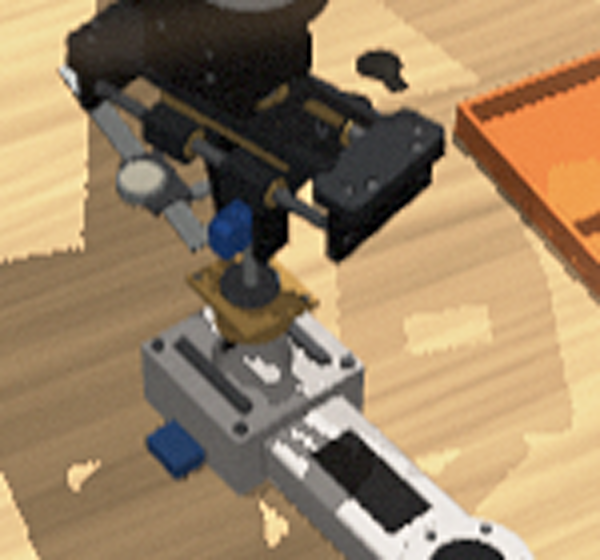

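View pics/w9.png

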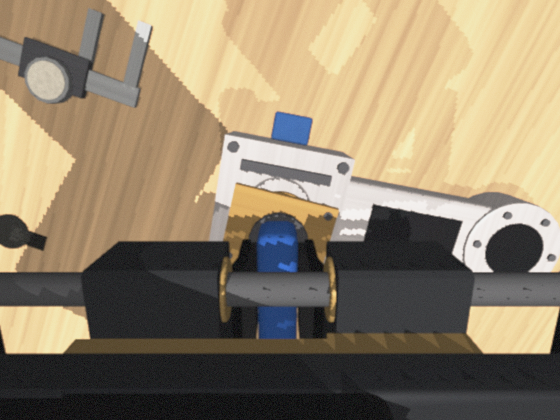

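The plug hangs level on the puller, above the open bore. Next I carry it to the bay.

Emit:
arm_command --pt "3 0.3 0 0 0.5" --pt "7 0.6 0 0 0.5" --pt "11.5 1 0 0 0.5" --pt "16 1.4 0 0 0.5" --pt "20.5 1.8 0 0 0.5"

```text
time: 13.75
position: [0.4756, 0.1874, 0.1432]
tool_rot: [0.56, 0.829, 0.0, 0.0]
ft_force: [0.6, -0.8, -3.3]
grip_width: 0.0154
```

```bash
python3 go.py 444.5 292 145 22
```

```text
t 13.75 pos [475.6 187.4 143.2] yaw 21.92 z [ 2.e-04  1.e-04 -1.e+00] q6 -0.226 F [ 0.6 -0.8 -3.3] w 0.0154
delta cm [10.86  1.02 -0.18] spin -0.001
```

Emit:
arm_command --pt "4.5 0.4 0 0 0.5" --pt "8 0.7 0 0 0.5" --pt "10.5 1 0 0 0.5" --pt "10.8 1 0 0 0.5" --pt "10.8 1 0 0 0.5"

```text
time: 14.38
position: [0.4448, 0.2898, 0.1431]
tool_rot: [0.559, 0.829, -0.0, 0.0]
ft_force: [0.5, -0.0, -3.5]
grip_width: 0.0155
```

```bash
python3 go.py 444.5 292 63 22; python3 snap.py wrist w10; python3 snap.py scene s10
```

```text
t 14.375 pos [444.8 289.8 143.1] yaw 21.98 z [-2.e-04 -6.e-04 -1.e+00] q6 -0.016 F [ 0.5 -0.  -3.5] w 0.0155
delta cm [0.22 0.05 8.01] spin -0.0
14.375 [0.4448478  0.28976627 0.14306376] [277.42425686 258.04422118]
14.425 [0.44504969 0.28937848 0.14307046] [353.91921823 126.74841982]
```

View pics/w10.png

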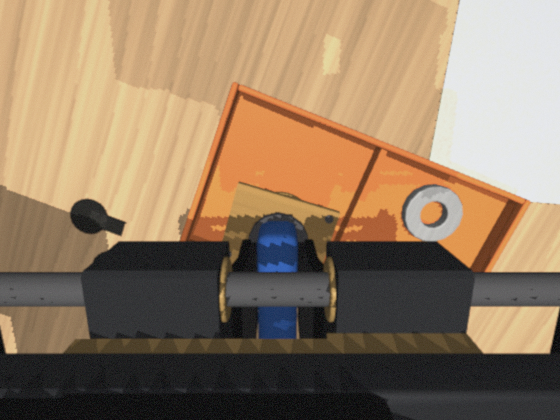

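View pics/s10.png

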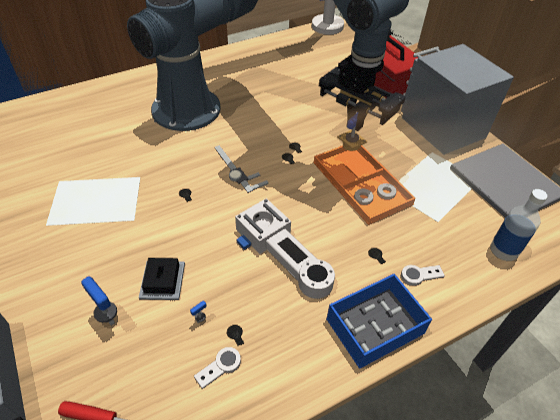

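The plug hangs over the empty bay and the rings are clear. I lower it.

Emit:
arm_command --pt "0.2 0 1.5 0 0.5" --pt "0.2 0 3.5 0 0.5" --pt "0.2 0 5.5 0 0.5" --pt "0.2 0 6.7 0 0.5" --pt "0.2 0 7.1 0 0.5"

```text
time: 15.1
position: [0.4438, 0.2914, 0.071]
tool_rot: [0.56, 0.829, -0.001, -0.001]
ft_force: [-0.6, 0.0, -3.4]
grip_width: 0.0154
```

Emit:
arm_command --pt "0 0 0.15 0 0.5" --pt "0 0 0.3 0 0.5" --pt "0 0 0.45 0 0.5" --pt "0 0 0.6 0 0.5"

```text
time: 15.6
position: [0.4445, 0.2921, 0.0665]
tool_rot: [0.56, 0.829, 0.0, 0.0]
ft_force: [-0.5, -0.0, -3.5]
grip_width: 0.0153
```

```bash
python3 go.py 444.5 292 63 22
```

```text
t 15.6 pos [444.5 292.1  66.5] yaw 21.95 z [ 8.e-04  3.e-04 -1.e+00] q6 -0.012 F [-0.5 -0.  -3.5] w 0.0153
delta cm [-0.01  0.    0.35] spin -0.001
```

Emit:
arm_command --pt "0 0 0.1 0 0.5" --pt "0 0 0.2 0 0.5" --pt "0 0 0.2 0 0.5"

```text
time: 15.98
position: [0.4444, 0.292, 0.0643]
tool_rot: [0.56, 0.829, 0.0, 0.0]
ft_force: [0.3, 0.7, -1.0]
grip_width: 0.0153
```

Emit:
arm_command --pt "0 0 0.1 0 0.5" --pt "0 0 0.15 0 0.5" --pt "0 0 0.15 0 0.5"

```text
time: 16.35
position: [0.4444, 0.292, 0.0631]
tool_rot: [0.56, 0.829, 0.0, 0.0]
ft_force: [-0.8, -0.2, 1.9]
grip_width: 0.0152
```

The plug's weight is on the floor and the collar is just seated (+1.9 N). I release.

Emit:
arm_command --pt "0 0 0 0 0.5" --pt "0 0 0 0 0.5" --pt "0 0 0 0 1.8" --pt "0 0 0 0 2.5" --pt "0 0 0 0 4.5" --newtons 4

```text
time: 16.98
position: [0.444, 0.2918, 0.0625]
tool_rot: [0.56, 0.829, -0.0, -0.0]
ft_force: [0.4, 0.8, -0.1]
grip_width: 0.0284
```

Emit:
arm_command --pt "0 0 0 0 5" --pt "0 0 0 0 5"

```text
time: 17.23
position: [0.4442, 0.2919, 0.0626]
tool_rot: [0.56, 0.829, -0.0, -0.0]
ft_force: [0.2, 0.6, -0.9]
grip_width: 0.0457
```

```bash
python3 go.py 444.5 292 63 22; python3 snap.py wrist w11; python3 offs2.py w11 21.95|sed -n '1,20p'
```

```text
t 17.225 pos [444.2 291.9  62.6] yaw 21.94 z [-1.e-04 -0.e+00 -1.e+00] q6 -0.012 F [ 0.2  0.6 -0.9] w 0.0457
delta cm [-0.    0.03 -0.04] spin -0.001
17.225 [0.44419482 0.29191122 0.06261599] [277.46878377 258.03632663]
223 27 x 22.67 y -4.9 6.2 z rel tcp 16.2 V 88.0
226 32 x 22.49 y -6.1 6.9 z rel tcp 19.7 V 91.5
229 36 x 22.54 y -6.9 7.7 z rel tcp 23.7 V 94.0
232 38 x 22.52 y -7.3 8.2 z rel tcp 27.4 V 97.0
235 39 x 22.2 y -7.1 8.5 z rel tcp 30.0 V 120.0
238 40 x 21.47 y -7.4 8.1 z rel tcp 31.4 V 155.5
241 40 x 20.67 y -7.1 8.0 z rel tcp 32.5 V 169.0
244 40 x 19.56 y -7.1 7.9 z rel tcp 32.7 V 124.5
247 40 x 18.53 y -7.1 8.0 z rel tcp 33.2 V 98.0
250 41 x 17.32 y -7.1 8.4 z rel tcp 33.2 V 97.0
253 41 x 16.14 y -7.1 8.4 z rel tcp 33.3 V 98.0
256 41 x 14.88 y -7.2 8.5 z rel tcp 33.2 V 97.0
259 40 x 13.69 y -7.2 8.0 z rel tcp 33.3 V 98.0
262 40 x 12.39 y -7.2 8.1 z rel tcp 33.1 V 101.0
265 39 x 11.18 y -6.8 8.1 z rel tcp 33.2 V 160.0
268 38 x 9.88 y -6.9 7.6 z rel tcp 33.1 V 179.5
271 38 x 8.65 y -6.8 7.6 z rel tcp 33.1 V 157.0
```

View pics/w11.png

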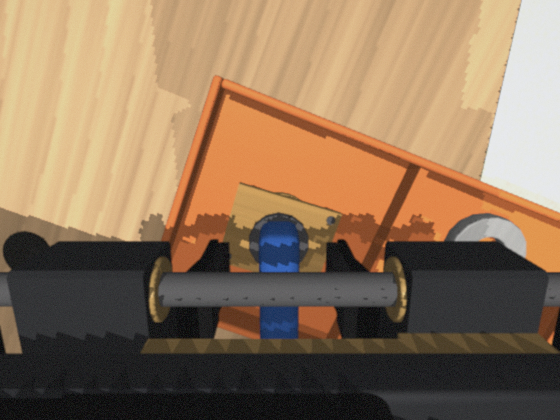

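Released, with the puller standing upright in the plug and the fingers open at (215,270) and (350,270). I retract straight up, then check.

Emit:
arm_command --pt "0 0 -1 0 5" --pt "0 0 -3 0 5" --pt "0 0 -6 0 5" --pt "0 0 -9 0 5" --pt "0 0 -12 0 5"

```text
time: 17.9
position: [0.4441, 0.2919, 0.1844]
tool_rot: [0.56, 0.829, 0.0, 0.0]
ft_force: [1.0, 0.3, -0.2]
grip_width: 0.0502
```

Emit:
arm_command --pt "-3 0 0 0 5" --pt "-6.5 0 0 0 5" --pt "-6.5 0 0 0 5" --pt "-6.5 0 0 0 5" --pt "-6.5 0 0 0 5"

```text
time: 18.52
position: [0.468, 0.2324, 0.1828]
tool_rot: [0.559, 0.829, 0.0, -0.0]
ft_force: [-0.3, -0.0, -1.0]
grip_width: 0.05
```

```bash
python3 snap.py wrist w12; python3 snap.py scene s12
python3 - <<'E'
from h import *
im=load("s12")[0]
cv2.imwrite("pics/s12c.png",cv2.resize(im[90:240,290:440,::-1],(0,0),fx=4,fy=4,interpolation=cv2.INTER_CUBIC))
E
```

```text
18.525 [0.46801473 0.23235833 0.18276464] [277.45333525 258.05495377]
18.575 [0.468022   0.23237428 0.18270978] [341.66682015 125.81838762]
```

View pics/w12.png

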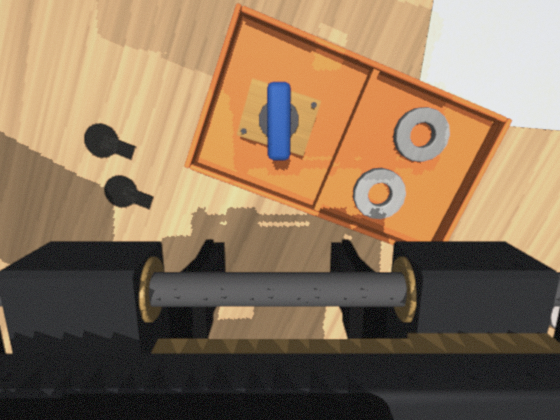

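View pics/s12c.png

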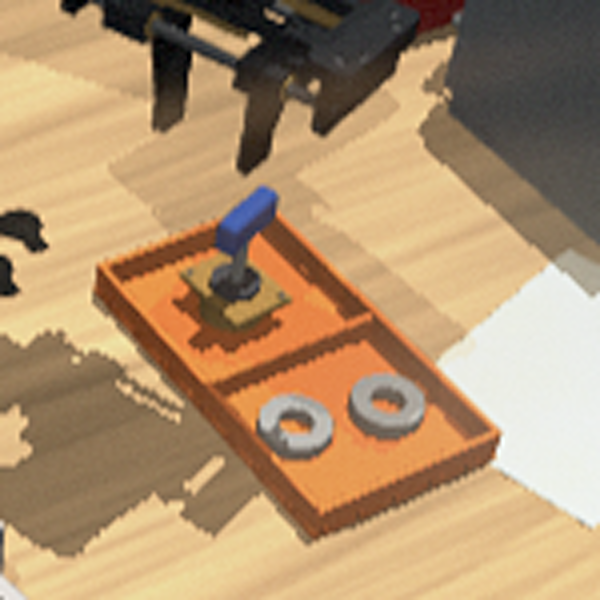

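The plug stands in the empty bay at wrist (279,120) with the puller upright, and both rings look untouched. One numeric check before handing in.

Run:
```python
from h import *
im,d,K,E=load("w12"); hsv=cv2.cvtColor(im,cv2.COLOR_RGB2HSV); C=cloud(d,K,E); z=C[...,2]
m=comp(cv2.inRange(hsv,(100,100,40),(130,255,255)),(255,75,305,170)); v,u=np.nonzero(m&(z>.088)); print("handle top z",np.median(z[m]),rect(onplane(u,v,.0955,K,E)))
b=comp(((hsv[...,0]>=16)&(hsv[...,0]<=30)&(hsv[...,1]>80)&(z>.018)&(z<.038)).astype(np.uint8),(230,70,335,165)); v,u=np.nonzero(b)
print("flange z",np.median(z[b]),"plane slope",np.linalg.lstsq(np.c_[C[b][:,:2],np.ones(b.sum())],C[b][:,2],rcond=None)[0],rect(onplane(u,v,.028,K,E)))
o=cv2.inRange(hsv,(5,140,50),(15,255,255))>0
v,u=np.nonzero(comp((o&(z>.020)&(z<.032)).astype(np.uint8),(180,0,520,240)));P=onplane(u,v,.026,K,E); print("tray rim",rect(P))
for n in("top0","w12"):
    im,d,K,E=load(n);h=cv2.cvtColor(im,cv2.COLOR_RGB2HSV);zz=cloud(d,K,E)[...,2]
    N,L,S,c=cv2.connectedComponentsWithStats(((h[...,1]<60)&(zz>.013)&(zz<.021)).astype(np.uint8))
    for i in range(1,N):
        P=onplane(*c[i],.017,K,E)
        if S[i,4]>80 and .4<P[0]<.65 and .2<P[1]<.38: print(n,"ring",P.round(4),S[i,4])
```

```text
handle top z 0.09581846801530197 (array([446. , 288.9]), array([15.4, 49.5]), np.float32(111.55))
flange z 0.028704604932219047 plane slope [ 0.010313   -0.00112188  0.02467549] (array([428.5, 288.6]), array([26.2, 48.1]), np.float32(94.99))
tray rim (array([507.2, 291.8]), array([139.5, 249. ]), np.float32(0.85))
top0 ring [0.5679 0.3248 0.017 ] 221
top0 ring [0.5562 0.2623 0.017 ] 211
w12 ring [0.5683 0.3245 0.017 ] 1807
w12 ring [0.5571 0.2621 0.017 ] 1591
```

```bash
python3 -c "
from rig import robot
print(robot.get_obs()['time'],robot.get_obs()['joint_velocities'].round(3)); print(robot.hand_in())"
```

```text
18.625 [-0.     0.002 -0.002 -0.001  0.001 -0.001]
the job is handed in; nothing more can be done
None
```

I handed the job in at 18.6 s: the brass plug stands upright in the tray's empty bay, with the puller still screwed into it and released. `hand_in` reports no verdict, so this rests on my own checks.

**What I did:**
- I gripped the puller by its handle, lifted it out of the stand and lowered it through the slot with no contact force.
- I turned it about 1.38 rad clockwise.
- I drew the plug straight up (about 8.5 N measured while pulling), carried it over, set it down lightly (about 2 N) and backed away.

**Last checks that agreed:**
- **Puller:** the handle top is at 95.8 mm, against 95.5 mm expected with the foot fully seated. It is at (446, 289) mm, close to the bay's centre at about (445, 292) mm.
- **Plug:** the flange top is at 28.7 mm against 28 mm expected, tilted about 0.01 rad.
- **Bearing rings:** both are within about 1 mm of where they started.

**Checks that disagreed or failed:**
- **Stop not clearly felt:** I saw only a small rise in moment when turning. I judged it locked from the turn angle, because the plug came up with the puller and the handle had not slipped in the grip.
- **Final lock angle not measured directly:** the last flange outline picked up only half the flange, hidden by the handle. The angle comes from the handle's direction against the plug's earlier one, about 1.36 rad.
- **Camera disagreement:** the top and wrist cameras differed by up to about 3 mm on the puller's offset, so I aimed between them. The fit went in freely.

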